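# Quarantine a tipped bushing from the inspection turntable

## Task

The brass bushing has fallen over on the free-spinning inspection turntable, under the dial indicator. Without bumping the indicator or its stand, knocking over the standing bushings or shifting the setting master and the black instrument case, take it off and lay it (do not drop it) in the empty foam pocket of the wooden gauge case; then shut the lid and, once the lid is shut, swing the hasp fully down over the lid's catch. Leave the other bushings standing on the turntable, at rest.

Things in the scene. Friction and masses are not known exactly. Their poses are not given: they have to be found in the camera images.
- platter_center (a point): centre of the turntable platter's flat upper face, 45 mm above the table: an aluminium disc 310 mm in diameter, 15 mm thick, on a smaller dark foot. The platter turns without end about the vertical axis through this point at the lightest push (about 0.01 N m of friction), coasts a little, and carries the bushings along by friction
- knob0 (a point): red upright knob on the platter's rim, 142 mm from its centre; a cylinder 14 mm in diameter, 30 mm tall. This point is the knob's top centre, 75 mm above the table. The knobs are strong enough to push or pinch and turn with the platter
- knob1 (a point): second red knob, same as knob0, a quarter turn anticlockwise (seen from above) from it; top centre
- knob2 (a point): third red knob, straight across from knob0; top centre
- knob3 (a point): fourth red knob, straight across from knob1; top centre
- gauge_stand: fixed stand of the delicate dial indicator (does not turn with the platter). Origin on the table on the turntable's axis; x axis level, pointing from there to the column. Column 16 mm in diameter, 200 mm tall, centred 190 mm out along x, on a foot 60 mm in diameter, 20 mm tall. A bar 10 mm wide at 166 to 178 mm height runs from it inward along x to the dial
- dial (a point): centre of the round dial indicator, 165 mm above the table, over the platter 78 mm out along gauge_stand's x: 56 mm in diameter (137 to 193 mm height), 22 mm thick along x; a spindle 8 mm thick hangs below it down to 122 mm height
- tipped: the brass bushing lying on its side: tube 24 mm in diameter, 50 mm long, with a square flange 38 x 38 x 6 mm at one end, about 160 g. Origin: on the surface it lies on, under the tube's middle; x level along the tube from flange (face at -31 mm) to tube end (+25 mm), z up. Rests on a flange edge and the tube end, tube sloping 8 degrees down to +x, so it does not roll
- tipped_mid (a point): middle of the brass bushing's tube, on its axis, 15 mm above the surface it lies on
- good_a: bright steel bushing standing on its flange on the platter: square flange 38 x 38 x 6 mm below, tube 24 mm in diameter above, 56 mm tall, about 180 g. Origin: centre of its underside, z up
- good_b: second standing bright steel bushing, same as good_a
- good_c: third standing bushing, dark steel, same size as good_a
- pocket (a point): centre of the floor of the empty foam pocket in the wooden gauge case; pocket 113 mm (x) by 109 mm (y), floor 18 mm above the table and 52 mm below the case's rim; its axes are the case's: x points from the case's front (hasp side) to its lid hinge, y to the left seen from the front, z up
- case: wooden gauge case, fixed to the table, 125 mm (x) by 215 mm (y) by 70 mm tall to the rim, walls 6 mm. Origin: centre of its underside; front with the hasp faces -x, lid hinge on the +x rim; pocket in the +y half, the -y half filled with foam holding setting rings
- lid (a joint): angle of the case's wooden lid (rad): 0 shut on the rim, grows as it opens; it starts leaning back past upright. Stiff hinge, stays where it is left; about 2 N at its free edge moves it
- lid_hinge (a point): middle of the lid's hinge line, on the +x rim of the case, 70 mm above the table; the line runs along the case's y
- lid_edge (a point): middle of the lid's free edge on the outer face, 125 mm from the hinge line; the lid is 215 mm wide and 12 mm thick. The outer face is uppermost when shut, 82 mm above the table
- catch (a point): top of the catch, a small steel stud 10 x 8 x 8 mm on the lid's outer face, 26 mm in from the free edge, 50 mm to the case's -y of the lid's middle
- hasp (a joint): angle of the brass hasp leaf (rad): 0 lying flat on the shut lid over the catch, 1.57 upright, more leaning out to the front, as it starts. Turns freely with slight friction (about 1 N at its tip), stays where it is left
- hasp_hinge (a point): middle of the hasp's hinge line, along the case's y, at the front wall 50 mm to -y of the case's middle, 84.5 mm above the table
- hasp_tip (a point): middle of the hasp leaf's free end, 62 mm from its hinge line; the leaf is 36 mm wide, 3 mm thick, with a slot 14 mm wide at 21 to 45 mm from the hinge, which drops over the catch
- master: steel setting master standing loose on the table: flange 48 mm in diameter, 8 mm thick, tube 28 mm in diameter, 50 mm tall. Origin: centre of its underside
- black_case: closed black plastic instrument case lying loose on the table, 75 mm (x) by 110 mm (y) by 36 mm tall. Origin: centre of its underside

How it is judged:
By the outcome, as a careful person would: the job done as asked, in the order asked, and still so for the second after the job is handed in, with the robot touching nothing.
It also fails if it takes over 72 s, if anything falls off the work surface, if the arm or the gripper's body presses on something with over 40 N, if the wrist force passes 120 N, or if a joint passes its speed limit or range.

## Robot

A 6-joint arm with a two-finger parallel gripper is mounted at the origin on the work surface. World frame = base frame: x ahead of the robot, y to its left, z up, the work surface at z = 0. Lengths are in m, angles in rad, forces in N, time in s.
With the tool pointing down it reaches from about 0.3 to 0.75 m from the base axis. Payload 8.5 kg.
Tool frame: the origin (TCP) lies on the mounting face of the last link; the fingertips stand 173 mm ahead of it and the grasp point (between the pads) lies 155 mm ahead of it (arm.tip_extent is the distance from the TCP to the fingertips, in m); y points along the fingers, z is the direction in which the jaws open and shut, and the axes are right-handed (so a half turn about y gives the same grasp; the last joint's range is limited). The gripper opens to 85 mm and grips with 20 to 120 N. Pads are 22 mm wide; open, the fingers measure 114 mm over their backs; the gripper's body (76 mm by 85 mm) begins 54 mm behind the grasp point. The pads swing forward as they close: fully open they stand 13 mm farther back than shut.
Start: joints at [1.129, 0.381, 1.297, -0, 1.464, -0.215], TCP at [0.124, 0.536, 0.405] pointing down, gripper open.
Joint ranges: [-3.11, 3.11], [-0.89, 2.33], [0.22, 2.48], [-1.42, 4.56], [0.17, 2.85], [-2.88, 2.88]. Speed limits (rad/s): [2.39, 2.39, 3.14, 3.14, 3.14, 3.14].

## Interface

Orientations are given as a unit quaternion [x, y, z, w].
In Python, from cell import arm gives the robot as it stands. The module is installed in compiled form; this text tells all that it offers.
- The arm moves only by the tool carry_out, never from a script. Its argument "series" is one flat list of numbers, 7 for each row, row after row: the opening, from 0 (shut) to 1 (fully open), then the shift along the tool's x, y, z in m, then the turn, a rotation vector about the tool's x, y, z in degrees. In form: [hand, tx, ty, tz, ax, ay, az, hand, tx, ty, tz, ax, ay, az, ...]. A call has exactly 10 rows; each row is the pose to reach, as a shift and turn from the pose commanded when the call began, along the tool's axes at that moment; what a row does not reach only later rows make up. A row lasts 1/8 s, in which the tool goes at most 62.5 mm and 10.7 degrees, less where a joint would pass 70% of its speed; a pose out of reach is approached as far as the arm can. A call with a gripper value outside its range is refused whole. The fingers move at their own pace and stop on an object; "grip_force" is the grip in N (left out, the last holds). Time passes only in rows, so rows that repeat a pose let the fingers close, or fill a call up. It gives the time, the measured TCP pose, the force and the opening at its end, in the units of the state.
- arm.observe(): the state, without advancing time (a new reading comes with each control period).
- arm.snapshot(name): name is "side" or "top" or "wrist"; returns the picture (400x640x3 uint8, red, green, blue); there is no depth.
- arm.camera_model(name): a dict with "intrinsics" (3x3 intrinsics, pixels), "R" (3x3) and "t" (3): a world point X has camera coordinates R X + t. Camera axes: x right, y down, z forward; pixel columns grow to the right and rows downward; lengths in m; the calibration is good to about 2 mm. A picture is of the moment at which its call begins: read the wrist's pose just before it. camera_model takes no time and is no camera call; for the wrist camera it gives the pose at the moment of the call.
- arm.hand_in(): hands the job in, once; it reports no verdict.
The state is a dict: "t": time; "joint_pos": joint angles; "qvel": joint speeds; "tau": joint torques, N m; "tool_pos": TCP position; "orientation": TCP orientation; "ft_force": force on the tool from outside, world axes, zero at the start; "moment": the same for the moment, N m; "grip_width": opening from 0.0 (shut) to 1.0 (fully open).
Only numpy, scipy, OpenCV 4.12 (cv2) and the standard library are available. Lean on these libraries where they do the work, as an engineer would, in place of code of your own. Each camera call takes 0.05 s, during which the arm holds its last target. There are 200 camera calls.

## Working session

There is one attempt and no reset: what is moved stays moved. The work goes in short steps, Python scripts to look and compute and a tool call to move; the robot and the scene stay as the last step left them, time stands still between calls to the robot, and variables do not carry over. Pictures are saved under pics/ and viewed, about 8 in all and at most 12, crops included, and the job is handed in when it is done.

Besides the shell and the picture viewer there is one more tool, called after ">>>" by a JSON object that holds its "fn" and its "kwargs". carry_out: Moves the arm, as the interface text tells. Its arguments: {"type":"object","properties":{"series":{"type":"array"},"grip_force":{"type":"number"}},"required":["series"]}

```bash
mkdir -p pics
python3 - <<'E'
from cell import arm
import cv2,numpy as np
s=arm.observe();print(s)
print(arm.tip_extent)
for n in ("side","top"):
    im=arm.snapshot(n);cv2.imwrite(f"pics/{n}0.png",im[:,:,::-1])
    m=arm.camera_model(n);print(n,m)
E
```

```text
{'t': 0.0, 'joint_pos': array([ 1.12867655e+00,  3.81249108e-01,  1.29825241e+00,  6.42190046e-06,
        1.46363039e+00, -2.15320708e-01]), 'qvel': array([ 0.00069693, -0.00037805,  0.00024977, -0.00145267, -0.00108783,
        0.00015769]), 'tau': array([-4.05613959e-03, -4.48453009e+01, -2.31278908e+01, -4.38816996e-04,
        4.68355473e-03,  2.86668694e-05]), 'tool_pos': array([0.12367174, 0.53588272, 0.40408588]), 'orientation': array([ 0.70307925, -0.08019188,  0.07983623, -0.70205057]), 'ft_force': array([-0.05956763, -0.11587292,  0.64443895]), 'moment': array([-0.07569085,  0.05555207, -0.00585215]), 'grip_width': 0.9991562327794227}
0.1734
side {'intrinsics': array([[369.30241982,   0.        , 321.24799248],
       [  0.        , 369.30241982, 198.04366061],
       [  0.        ,   0.        ,   1.        ]]), 'R': array([[-0.95214173, -0.30565496, -0.00108492],
       [-0.22063764,  0.68975315, -0.68960831],
       [ 0.21153053, -0.65636548, -0.72418174]]), 't': array([0.50644392, 0.21509231, 0.89648662])}
top {'intrinsics': array([[363.23237753,   0.        , 321.60553569],
       [  0.        , 363.23237753, 197.27237891],
       [  0.        ,   0.        ,   1.        ]]), 'R': array([[-0.00837626, -0.99984587,  0.01542978],
       [-0.9967085 ,  0.00710372, -0.08075711],
       [ 0.08063506, -0.01605543, -0.99661437]]), 't': array([-0.01951917,  0.5206273 ,  0.79261404])}
```

View pics/side0.png

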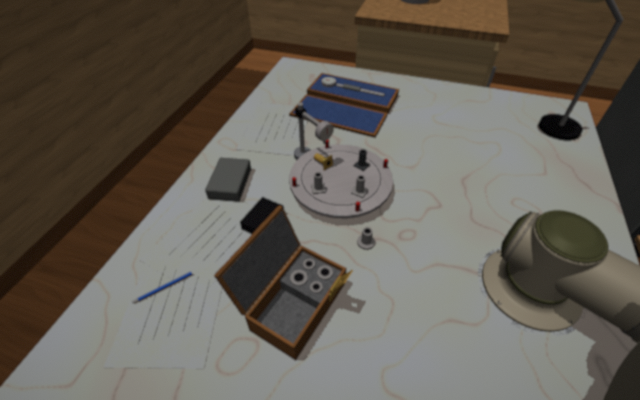

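View pics/top0.png

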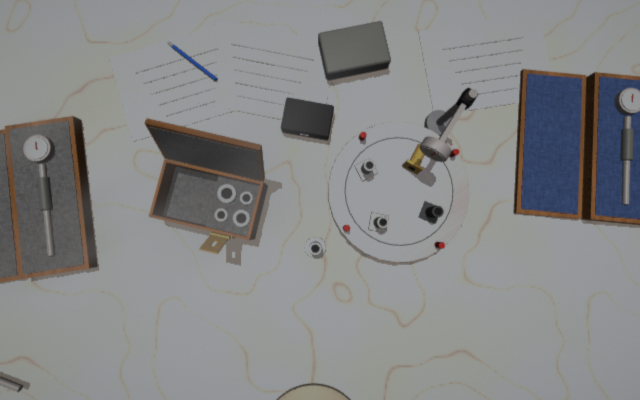

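Top view: turntable centre near (399,192), tipped brass bushing at (415,159) beside the dial (435,148). The case is at (210,200) with its lid leaning up-image and the hasp at (215,243). Next I'll enlarge it.

```bash
cat > h.py <<'E'
from cell import arm
import cv2,numpy as np
from scipy.spatial.transform import Rotation as Ro
def ray(m,u,v,z):
    K,R,t=m["intrinsics"],m["R"],m["t"]
    C=-R.T@t; d=R.T@np.linalg.inv(K)@np.array([u,v,1.]); return C+d*(z-C[2])/d[2]
def proj(m,X):
    p=m["intrinsics"]@(m["R"]@np.asarray(X,float)+m["t"]); return p[:2]/p[2]
def shot(n,f,box=None,k=1):
    m=arm.camera_model(n); im=arm.snapshot(n)[:,:,::-1]
    if box: im=im[box[1]:box[3],box[0]:box[2]]
    cv2.imwrite(f"pics/{f}.png",cv2.resize(im,None,fx=k,fy=k,interpolation=cv2.INTER_CUBIC)); return m
E
python3 - <<'E'
import cv2
im=cv2.imread("pics/top0.png")
a=cv2.resize(im[100:270,140:340],None,fx=4,fy=4,interpolation=cv2.INTER_CUBIC)
b=cv2.resize(im[75:270,310:490],None,fx=3,fy=3,interpolation=cv2.INTER_CUBIC)
cv2.imwrite("pics/c1.png",a[:600]);cv2.imwrite("pics/c2.png",b)
E
```

```text
(no output)
```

View pics/c1.png

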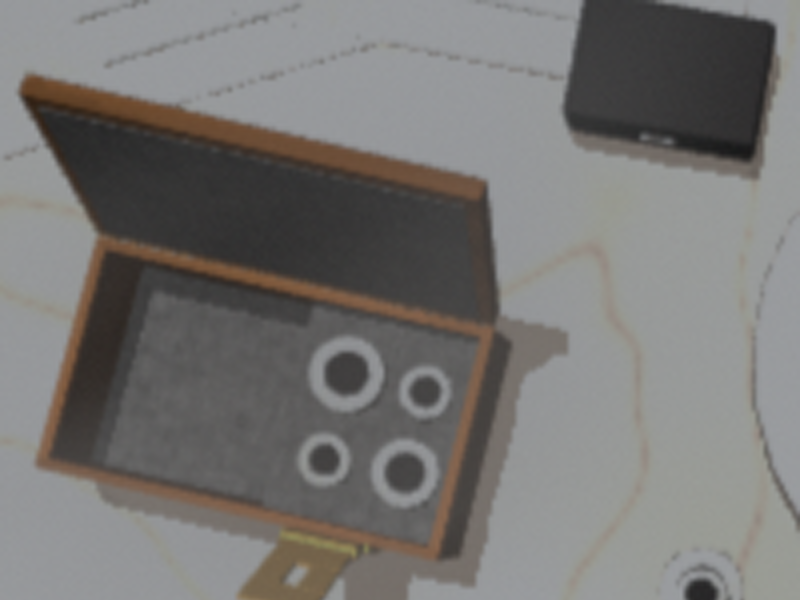

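View pics/c2.png

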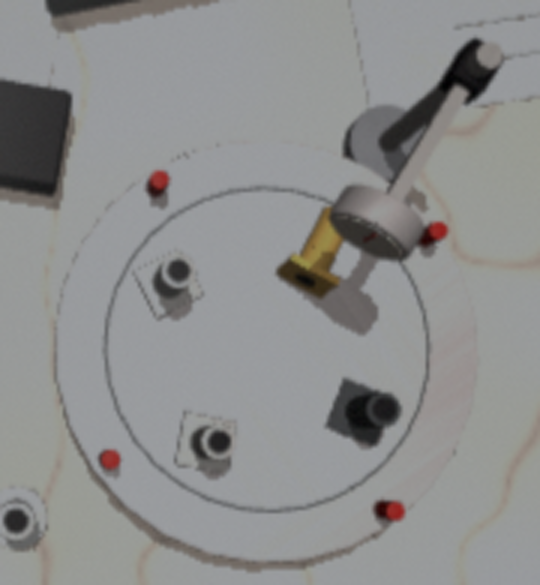

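Crop c1 shows the case rim corners at (103,238), (495,328), (440,555) and (40,465). The lid's free edge runs from (25,80) to (485,187), and the hasp hinge is near (322,543). Crop c2 shows the knobs at (160,181), (110,459), (390,511) and (437,231), the brass flange at (308,277) and the tube end at (330,215), partly under the dial.

Run:
```python
from h import *
np.set_printoptions(precision=4,suppress=True)
m=arm.camera_model("top")
c1=lambda x,y,z:ray(m,140+x/4,100+y/4,z)
c2=lambda x,y,z:ray(m,310+x/3,75+y/3,z)
k=[c2(*p,.075) for p in [(160,180),(110,459),(391,511),(437,231)]]
c=np.mean(k,0);print("knobs",*k,"ctr",c,[np.linalg.norm(q-c) for q in k])
cor=[c1(*p,.07) for p in [(103,238),(495,328),(440,555),(40,465)]];print("rim",*cor)
cc=np.mean(cor,0);x=(cor[0]+cor[1]-cor[2]-cor[3]);x/=np.linalg.norm(x);y=np.array([-x[1],x[0],0])
print("case",cc,"x",x,"yaw",np.degrees(np.arctan2(x[1],x[0])),[np.linalg.norm(cor[i]-cor[i-1]) for i in range(4)])
P=lambda a,b,z:np.array([cc[0],cc[1],0])+a*x+b*y+[0,0,z]
print("pocket",P(0,.0445,.018),"hingeline",P(.0625,0,.07),"hasp hinge",P(-.0625,-.05,.0845), "catch shut",P(-.0365,-.05,.09))
for z in (.17,.18,.19): print("lid edge",z,c1(25,80,z),c1(485,187,z))
fl=c2(308,275,.064);te=c2(329,212,.06);print("brass flange",fl,"tube end",te)
print("good",c2(179,270,.101),c2(219,441,.101),c2(384,408,.101))
print("dial", [c2(378,218,z) for z in (.165,)], "foot",c2(380,140,.02),"coltop",c2(489,55,.2))
print("master",c1(702,590,.05),"bcase",[c1(*p,.036) for p in [(583,0),(775,28),(752,158),(568,115)]])
s=arm.observe();print(Ro.from_quat(s["orientation"]).as_matrix())
w=arm.camera_model("wrist");Rt=Ro.from_quat(s["orientation"]).as_matrix()
print("wrist cam in tool",Rt.T@(-w["R"].T@w["t"]-s["tool_pos"]),Rt.T@w["R"].T,w["intrinsics"])
```

```text
knobs [ 0.6482 -0.1125  0.075 ] [ 0.4516 -0.0743  0.075 ] [ 0.4141 -0.2688  0.075 ] [ 0.6106 -0.3085  0.075 ] ctr [ 0.5311 -0.191   0.075 ] [np.float64(0.14100644734225307), np.float64(0.1412475129379857), np.float64(0.14058578373476807), np.float64(0.14181912351500012)]
rim [0.5988 0.3054 0.07  ] [0.5497 0.0989 0.07  ] [0.431  0.1269 0.07  ] [0.4794 0.3348 0.07  ]
case [0.5147 0.2165 0.07  ] x [ 0.9721 -0.2347  0.    ] yaw -13.572014791975276 [np.float64(0.12295022555805582), np.float64(0.21221518851234517), np.float64(0.12191966525712956), np.float64(0.21346760626766428)]
pocket [0.5252 0.2598 0.018 ] hingeline [0.5755 0.2018 0.07  ] hasp hinge [0.4422 0.1826 0.0845] catch shut [0.4675 0.1765 0.09  ]
lid edge 0.17 [0.654  0.3016 0.17  ] [0.6028 0.0895 0.17  ]
lid edge 0.18 [0.6509 0.2969 0.18  ] [0.6005 0.0879 0.18  ]
lid edge 0.19 [0.6479 0.2922 0.19  ] [0.5983 0.0864 0.19  ]
brass flange [ 0.5815 -0.2188  0.064 ] tube end [ 0.628  -0.2364  0.06  ]
good [ 0.5793 -0.1208  0.101 ] [ 0.4632 -0.1455  0.101 ] [ 0.4845 -0.2576  0.101 ]
dial [array([ 0.6005, -0.2363,  0.165 ])] foot [ 0.6927 -0.289   0.02  ] coltop [ 0.6917 -0.2948  0.2   ]
master [ 0.4106 -0.0091  0.05  ] bcase [array([0.7389, 0.0553, 0.036 ]), array([ 0.7225, -0.0523,  0.036 ]), array([ 0.6484, -0.0387,  0.036 ]), array([0.6732, 0.0637, 0.036 ])]
[[ 0.9744 -0.0006  0.2248]
 [-0.2248 -0.0012  0.9744]
 [-0.0003 -1.     -0.0013]]
wrist cam in tool [-0.0648  0.032   0.0003] [[ 0.0005  0.9656  0.2599]
 [ 0.0009 -0.2599  0.9656]
 [ 1.     -0.0002 -0.001 ]] [[355.1449   0.     315.5117]
 [  0.     355.1449 212.9883]
 [  0.       0.       1.    ]]
```

```bash
cat >> h.py <<'E'
def tool(phi,tilt=0):  # jaw axis (tool z) at angle phi deg, tool y down
    p=np.radians(phi); z=np.array([np.cos(p),np.sin(p),0]); y=np.array([0,0,-1.]); return np.column_stack([np.cross(y,z),y,z])
def rows(wps,start=None):
    """wps: (hand,x,y,z of TCP,phi) -> rows relative to current (or given start pose (x,y,z,phi))"""
    s=arm.observe()
    p0,R0=(s["tool_pos"],Ro.from_quat(s["orientation"]).as_matrix()) if start is None else (np.array(start[:3]),tool(start[3]))
    for h,x,y,z,f in wps:
        d=R0.T@(np.array([x,y,z])-p0); r=Ro.from_matrix(R0.T@tool(f)).as_rotvec(degrees=True)
        print(h,",",", ".join(f"{v:.3f}" for v in d),",",", ".join(f"{v:.1f}" for v in r),",")
E
python3 - <<'E'
from h import *
rows([(.4,.648,-.1125,.40,-56),(.4,.648,-.1125,.23,-56)])
E
```

```text
0.4 , 0.657, 0.005, -0.514 , 0.1, 133.0, 0.1 ,
0.4 , 0.657, 0.175, -0.514 , 0.1, 133.0, 0.1 ,
```

>>> {"fn": "carry_out", "kwargs": {"series": [0.4,0.657,0.005,-0.514,0,133,0,0.4,0.657,0.005,-0.514,0,133,0,0.4,0.657,0.005,-0.514,0,133,0,0.4,0.657,0.005,-0.514,0,133,0,0.4,0.657,0.005,-0.514,0,133,0,0.4,0.657,0.005,-0.514,0,133,0,0.4,0.657,0.005,-0.514,0,133,0,0.4,0.657,0.005,-0.514,0,133,0,0.4,0.657,0.005,-0.514,0,133,0,0.4,0.657,0.005,-0.514,0,133,0]}}

```text
t: 1.35
tool_pos: [0.5177, 0.0481, 0.4008]
orientation: [-0.349, 0.615, -0.615, 0.349]
ft_force: [1.4, 0.8, 0.7]
grip_width: 0.396
```

Run:
```python
from h import *
s=arm.observe();print(s["t"],s["tool_pos"],s["joint_pos"])
rows([(.4,.648,-.1125,.30,-56),(.4,.648,-.1125,.23,-56)])
```

```text
1.35 [0.51769086 0.04805377 0.40078056] [-1.35433834e-01  3.30944175e-01  1.38656001e+00  1.49601446e-04
  1.42451608e+00  4.02066154e-01]
0.4 , 0.071, 0.101, 0.194 , 0.0, 25.2, 0.0 ,
0.4 , 0.071, 0.171, 0.194 , 0.0, 25.2, 0.0 ,
```

>>> {"fn": "carry_out", "kwargs": {"series": [0.4,0.071,0.05,0.194,0,25.2,0,0.4,0.071,0.05,0.194,0,25.2,0,0.4,0.071,0.05,0.194,0,25.2,0,0.4,0.071,0.101,0.194,0,25.2,0,0.4,0.071,0.101,0.194,0,25.2,0,0.4,0.071,0.101,0.194,0,25.2,0,0.4,0.071,0.101,0.194,0,25.2,0,0.4,0.071,0.101,0.194,0,25.2,0,0.4,0.071,0.101,0.194,0,25.2,0,0.4,0.071,0.101,0.194,0,25.2,0]}}

```text
t: 2.6
tool_pos: [0.648, -0.1093, 0.3003]
orientation: [0.209, -0.675, 0.676, -0.209]
ft_force: [-0.2, 0.4, 0.5]
grip_width: 0.4
```

Run:
```python
from h import *
s=arm.observe();print(s["t"],s["tool_pos"])
m=shot("wrist","w1")
for n,X in dict(knob=(.648,-.1125,.075),ctr=(.531,-.191,.045),mid=(.606,-.227,.06)).items(): print(n,proj(m,X))
rows([(.4,.648,-.1125,.23,-56)])
```

```text
2.6 [ 0.64798714 -0.10934646  0.30031192]
knob [319.14883411 239.94204119]
ctr [316.60228473 402.14558759]
mid [421.30792845 368.96892107]
0.4 , 0.002, 0.070, 0.003 , -0.0, 0.4, -0.0 ,
```

View pics/w1.png

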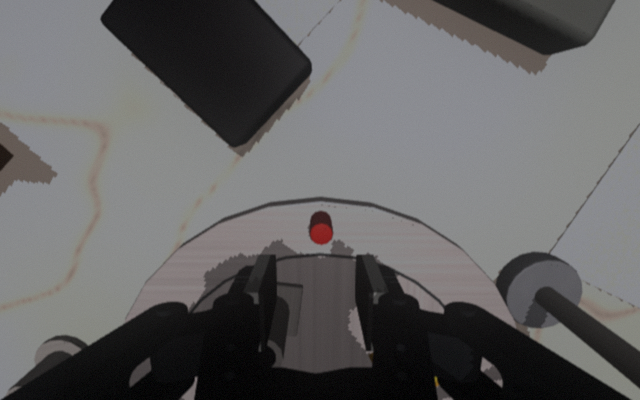

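The wrist view shows the red knob at (321,233), between the fingers and about 3 mm toward +z. I'll descend to straddle it.

>>> {"fn": "carry_out", "kwargs": {"series": [0.4,0,0.02,0.003,0,0.4,0,0.4,0,0.04,0.003,0,0.4,0,0.4,0,0.06,0.003,0,0.4,0,0.4,0,0.071,0.003,0,0.4,0,0.35,0,0.071,0.003,0,0.4,0,0.3,0,0.071,0.003,0,0.4,0,0.25,0,0.071,0.003,0,0.4,0,0.2,0,0.071,0.003,0,0.4,0,0.2,0,0.071,0.003,0,0.4,0,0.2,0,0.071,0.003,0,0.4,0], "grip_force": 20}}

```text
t: 3.9
tool_pos: [0.6497, -0.112, 0.229]
orientation: [0.207, -0.676, 0.676, -0.207]
ft_force: [-0.4, -0.0, -0.7]
grip_width: 0.203
```

Run:
```python
from h import *
s=arm.observe();print(s["t"],s["tool_pos"],s["ft_force"],s["grip_width"])
c=np.array([.532,-.1905]);p=s["tool_pos"][:2]-c;r=np.hypot(*p);a0=np.degrees(np.arctan2(p[1],p[0]));print(r,a0)
z=s["tool_pos"][2]
th=[2,7,13,20,27,34,40,46,50,52]+[54,59,65,72,79,86,92,97,100,100]
w=[(.2,c[0]+r*np.cos(np.radians(a0+t)),c[1]+r*np.sin(np.radians(a0+t)),z,-56+t) for t in th]
rows(w[:10]);print();rows(w[10:],start=(*w[9][1:4],-4))
```

```text
3.9 [ 0.64973327 -0.1119637   0.22903248] [-0.39623426 -0.03275192 -0.71935798] 0.2031115808465291
0.1415241081973549 33.70605258696492
0.2 , 0.000, -0.000, -0.005 , -0.0, -2.0, -0.0 ,
0.2 , 0.001, -0.000, -0.017 , -0.0, -7.0, -0.0 ,
0.2 , 0.003, -0.000, -0.032 , -0.0, -13.0, -0.0 ,
0.2 , 0.008, -0.000, -0.048 , -0.0, -20.0, -0.0 ,
0.2 , 0.015, -0.000, -0.064 , -0.0, -27.0, -0.0 ,
0.2 , 0.024, -0.000, -0.079 , -0.0, -34.0, -0.0 ,
0.2 , 0.033, -0.000, -0.091 , -0.0, -40.0, -0.0 ,
0.2 , 0.043, -0.000, -0.102 , -0.0, -46.0, -0.0 ,
0.2 , 0.050, -0.000, -0.109 , -0.0, -50.0, -0.0 ,
0.2 , 0.054, -0.000, -0.112 , -0.0, -52.0, -0.0 ,

0.2 , 0.000, 0.000, -0.005 , 0.0, -2.0, 0.0 ,
0.2 , 0.001, 0.000, -0.017 , 0.0, -7.0, 0.0 ,
0.2 , 0.003, 0.000, -0.032 , 0.0, -13.0, 0.0 ,
0.2 , 0.008, 0.000, -0.048 , 0.0, -20.0, 0.0 ,
0.2 , 0.015, 0.000, -0.064 , 0.0, -27.0, 0.0 ,
0.2 , 0.024, 0.000, -0.079 , 0.0, -34.0, 0.0 ,
0.2 , 0.033, 0.000, -0.091 , 0.0, -40.0, 0.0 ,
0.2 , 0.041, 0.000, -0.100 , 0.0, -45.0, 0.0 ,
0.2 , 0.046, 0.000, -0.105 , 0.0, -48.0, 0.0 ,
0.2 , 0.046, 0.000, -0.105 , 0.0, -48.0, 0.0 ,
```

>>> {"fn": "carry_out", "kwargs": {"series": [0.2,0,0,-0.005,0,-2,0,0.2,0.001,0,-0.017,0,-7,0,0.2,0.003,0,-0.032,0,-13,0,0.2,0.008,0,-0.048,0,-20,0,0.2,0.015,0,-0.064,0,-27,0,0.2,0.024,0,-0.079,0,-34,0,0.2,0.033,0,-0.091,0,-40,0,0.2,0.043,0,-0.102,0,-46,0,0.2,0.05,0,-0.109,0,-50,0,0.2,0.054,0,-0.112,0,-52,0]}}

```text
t: 5.15
tool_pos: [0.5418, -0.0489, 0.2291]
orientation: [-0.483, 0.517, -0.517, 0.483]
ft_force: [-0.2, 0.7, 0.5]
grip_width: 0.2
```

>>> {"fn": "carry_out", "kwargs": {"series": [0.2,0,0,-0.005,0,-2,0,0.2,0.001,0,-0.017,0,-7,0,0.2,0.003,0,-0.032,0,-13,0,0.2,0.008,0,-0.048,0,-20,0,0.2,0.015,0,-0.064,0,-27,0,0.2,0.024,0,-0.079,0,-34,0,0.2,0.033,0,-0.091,0,-40,0,0.2,0.041,0,-0.1,0,-45,0,0.2,0.046,0,-0.105,0,-48,0,0.2,0.046,0,-0.105,0,-48,0]}}

```text
t: 6.4
tool_pos: [0.4343, -0.0881, 0.2291]
orientation: [0.651, -0.277, 0.277, -0.651]
ft_force: [0.0, 0.6, -0.4]
grip_width: 0.2
```

>>> {"fn": "carry_out", "kwargs": {"series": [0.25,0,0,0,0,0,0,0.4,0,0,0,0,0,0,0.4,0,-0.03,0,0,0,0,0.4,0,-0.06,0,0,0,0,0.5,0.02,-0.1,0.015,0,10,0,0.5,0.04,-0.1,0.03,0,20,0,0.6,0.06,-0.1,0.043,0,30,0,0.6,0.08,-0.1,0.057,0,40,0,0.6,0.1,-0.1,0.071,0,50,0,0.6,0.1,-0.1,0.071,0,54,0]}}

```text
t: 7.65
tool_pos: [0.5561, -0.1105, 0.3284]
orientation: [0.453, -0.543, 0.543, -0.454]
ft_force: [0.2, -0.2, -0.5]
grip_width: 0.599
```

Run:
```python
from h import *
s=arm.observe();print(s["t"],s["tool_pos"])
m=shot("wrist","w2")
for n,X in dict(mid=(.555,-.111,.06)).items(): print(n,proj(m,X))
```

```text
7.65 [ 0.55614377 -0.1104865   0.32844959]
mid [312.85513449 216.85729302]
```

View pics/w2.png

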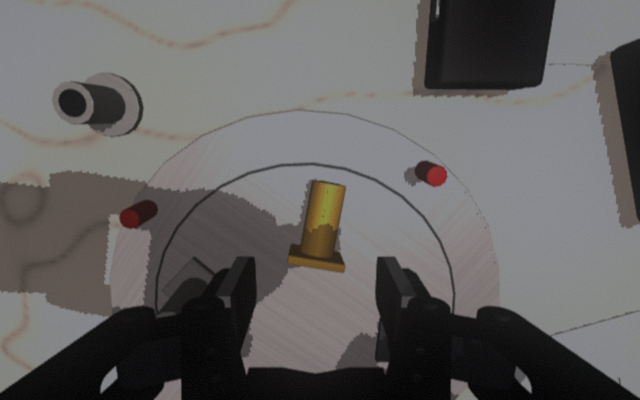

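The wrist view shows the brass bushing clear of the dial: flange near (317,262), tube end midline at (329,184) and tube base at (320,252). The standing bushings and knobs look undisturbed.

Run:
```python
from h import *
m=arm.camera_model("wrist")
e=ray(m,329,184,.06);b=ray(m,320.5,252,.067);print(e,b,np.linalg.norm(e-b))
a=np.degrees(np.arctan2(*(e-b)[[1,0]]));mid=(e+b)/2;print("axis",a,"mid",mid)
f=a-90
g=mid+.0*(e-b); 
rows([(.6,g[0],g[1],.26,f),(.6,g[0],g[1],.222,f)])
```

```text
[ 0.56915793 -0.0900752   0.06      ] [ 0.5552955  -0.13454312  0.067     ] 0.047101623593100696
axis 72.68565261716226 mid [ 0.56222672 -0.11230916  0.0635    ]
0.6 , 0.001, 0.068, 0.007 , 0.0, 7.0, -0.0 ,
0.6 , 0.001, 0.106, 0.007 , 0.0, 7.0, -0.0 ,
```

>>> {"fn": "carry_out", "kwargs": {"series": [0.6,0.006,0.02,0.007,0,7,0,0.6,0.006,0.05,0.007,0,7,0,0.6,0.006,0.08,0.007,0,7,0,0.6,0.006,0.1,0.007,0,7,0,0.6,0.006,0.106,0.007,0,7,0,0.45,0.006,0.106,0.007,0,7,0,0.35,0.006,0.106,0.007,0,7,0,0.25,0.006,0.106,0.007,0,7,0,0.15,0.006,0.106,0.007,0,7,0,0.15,0.006,0.106,0.007,0,7,0], "grip_force": 40}}

```text
t: 8.95
tool_pos: [0.561, -0.1177, 0.2239]
orientation: [0.42, -0.568, 0.569, -0.421]
ft_force: [0.3, 0.1, 5.8]
grip_width: 0.262
```

Run:
```python
from h import *
s=arm.observe();print(s["t"],s["tool_pos"],s["ft_force"],s["grip_width"])
shot("wrist","w3")
```

```text
8.95 [ 0.56103905 -0.11768543  0.22394353] [0.26425976 0.05514138 5.83407426] 0.2623491182941688
```

>>> {"fn": "carry_out", "kwargs": {"series": [0.15,0,-0.005,0,0,0,0,0.15,0,-0.015,0,0,0,0,0.15,0,-0.035,0,0,0,0,0.15,0,-0.065,0,0,0,0,0.15,0,-0.1,0,0,0,0,0.15,0,-0.13,0,0,0,0,0.15,0,-0.16,0,0,0,0,0.15,0,-0.16,0,0,0,0,0.15,0,-0.16,0,0,0,0,0.15,0,-0.16,0,0,0,0]}}

```text
t: 10.25
tool_pos: [0.5607, -0.1176, 0.3816]
orientation: [-0.421, 0.569, -0.568, 0.42]
ft_force: [0.5, -1.2, -2.0]
grip_width: 0.266
```

```bash
python3 - <<'E'
from h import *
s=arm.observe();print(s["t"],s["tool_pos"],s["ft_force"],s["grip_width"])
shot("wrist","w3b"); shot("top","t3",(150,75,490,270),2.3)
rows([(.15,.525,.255,.384,-13.6),(.15,.523,.258,.23,-13.6)])
E
python3 -c "
import cv2,numpy as np
a=cv2.imread('pics/w3b.png')[150:400,150:490];b=cv2.imread('pics/t3.png')
a=cv2.resize(a,(340,250));b=cv2.resize(b,(600,344));c=np.zeros((600,600,3),np.uint8);c[:344]=b;c[344:594,:340]=a;cv2.imwrite('pics/c3.png',c)"
```

```text
10.25 [ 0.56070936 -0.11755511  0.38160782] [ 0.51880314 -1.21177806 -2.0203799 ] 0.26600250134650805
0.15 , -0.346, -0.002, -0.143 , 0.1, -3.4, -0.0 ,
0.15 , -0.348, 0.152, -0.146 , 0.1, -3.4, -0.0 ,
```

View pics/c3.png

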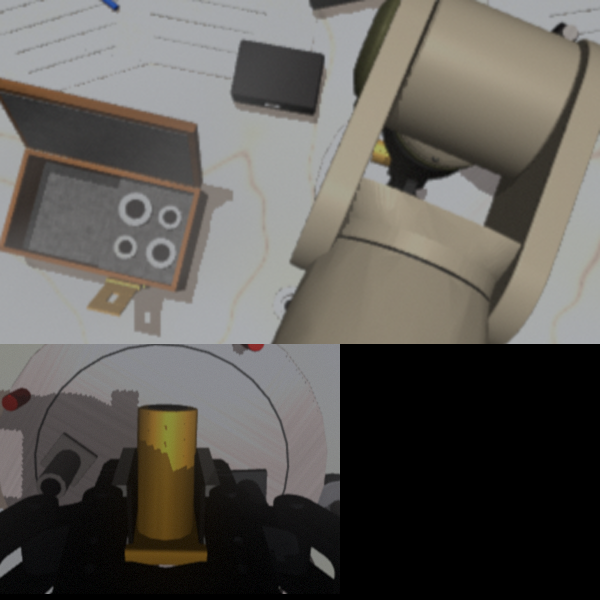

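The bushing is held firmly, with the tube along the tool's x and the flange at (165,553) in the lower crop. I'll carry it to the pocket.

>>> {"fn": "carry_out", "kwargs": {"series": [0.15,-0.03,0,-0.012,0,0,0,0.15,-0.08,0,-0.033,0,0,0,0.15,-0.135,0,-0.056,0,-1,0,0.15,-0.19,0,-0.079,0,-1,0,0.15,-0.245,0,-0.102,0,-2,0,0.15,-0.3,0,-0.125,0,-3.4,0,0.15,-0.335,0,-0.14,0,-3.4,0,0.15,-0.348,0.01,-0.146,0,-3.4,0,0.15,-0.348,0.04,-0.146,0,-3.4,0,0.15,-0.348,0.07,-0.146,0,-3.4,0]}}

```text
t: 11.6
tool_pos: [0.5231, 0.2573, 0.3114]
orientation: [-0.437, 0.556, -0.556, 0.437]
ft_force: [-0.6, -0.5, -2.1]
grip_width: 0.264
```

Run:
```python
from h import *
s=arm.observe();print(s["t"],s["tool_pos"],s["ft_force"],s["grip_width"])
m=shot("wrist","w4")
print([proj(m,(*p,.07)) for p in [(.5988,.3054),(.5497,.0989),(.431,.1269),(.4794,.3348)]],proj(m,(.5252,.2598,.018)),proj(m,(s["tool_pos"][0],s["tool_pos"][1],.018)))
rows([(.15,.522,.258,.205,-13.6)])
```

```text
11.6 [0.52305225 0.25734486 0.31138807] [-0.62918047 -0.54870563 -2.12676502] 0.26376890111289547
[array([423.5900412 , 119.24155798]), array([401.87968709, 421.66508627]), array([233.94665111, 422.59028276]), array([207.75053754, 118.62382863])] [316.64882012 203.1621195 ] [314.6599744  206.87085428]
0.15 , -0.001, 0.102, -0.000 , 0.4, -0.1, 0.2 ,
```

View pics/w4.png

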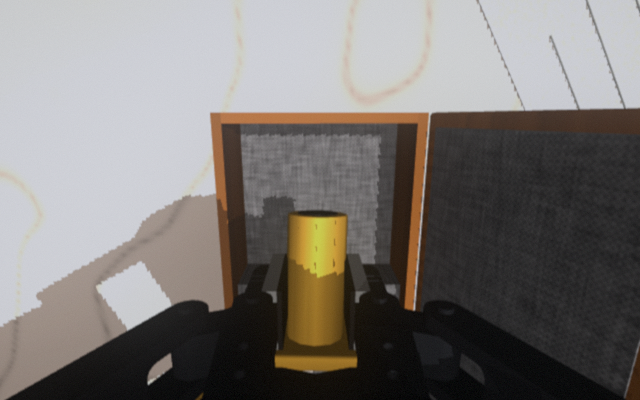

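The case rim corners appear at (211,114) and (428,113), about 2–3 mm from the predicted positions, and the bushing is centred over the pocket. I'll lower it.

>>> {"fn": "carry_out", "kwargs": {"series": [0.15,-0.003,0.02,0.002,0,0,0,0.15,-0.003,0.05,0.002,0,0,0,0.15,-0.003,0.08,0.002,0,0,0,0.15,-0.003,0.098,0.002,0,0,0,0.15,-0.003,0.104,0.002,0,0,0,0.15,-0.003,0.106,0.002,0,0,0,0.15,-0.003,0.108,0.002,0,0,0,0.15,-0.003,0.109,0.002,0,0,0,0.15,-0.003,0.11,0.002,0,0,0,0.15,-0.003,0.11,0.002,0,0,0]}}

```text
t: 12.9
tool_pos: [0.5257, 0.2604, 0.2031]
orientation: [0.437, -0.556, 0.556, -0.437]
ft_force: [-0.3, -0.0, -1.6]
grip_width: 0.264
```

>>> {"fn": "carry_out", "kwargs": {"series": [0.15,0,0.001,0,0,0,0,0.15,0,0.001,0,0,0,0,0.15,0,0.002,0,0,0,0,0.15,0,0.002,0,0,0,0,0.15,0,0.003,0,0,0,0,0.15,0,0.003,0,0,0,0,0.15,0,0.004,0,0,0,0,0.15,0,0.004,0,0,0,0,0.15,0,0.005,0,0,0,0,0.15,0,0.005,0,0,0,0]}}

```text
t: 14.15
tool_pos: [0.5257, 0.2604, 0.1979]
orientation: [-0.437, 0.556, -0.556, 0.437]
ft_force: [0.1, -0.1, -2.2]
grip_width: 0.267
```

>>> {"fn": "carry_out", "kwargs": {"series": [0.15,0,0.001,0,0,0,0,0.15,0,0.001,0,0,0,0,0.15,0,0.0015,0,0,0,0,0.15,0,0.0015,0,0,0,0,0.15,0,0.002,0,0,0,0,0.15,0,0.002,0,0,0,0,0.15,0,0.0025,0,0,0,0,0.15,0,0.0025,0,0,0,0,0.15,0,0.003,0,0,0,0,0.15,0,0.003,0,0,0,0]}}

```text
t: 15.4
tool_pos: [0.5256, 0.2604, 0.1968]
orientation: [0.437, -0.556, 0.556, -0.438]
ft_force: [-4.8, -1.5, 16.7]
grip_width: 0.262
```

Contact, with 17 N upward. I'll relieve it slightly, open and retract.

>>> {"fn": "carry_out", "kwargs": {"series": [0.15,0,-0.001,0,0,0,0,0.15,0,-0.0015,0,0,0,0,0.3,0,-0.0015,0,0,0,0,0.4,0,-0.0015,0,0,0,0,0.45,0,-0.0015,0,0,0,0,0.45,0,-0.01,0,0,0,0,0.45,0,-0.04,0,0,0,0,0.45,0,-0.09,0,0,0,0,0.45,0,-0.14,0,0,0,0,0.2,0,-0.19,0,0,0,0]}}

```text
t: 16.65
tool_pos: [0.5253, 0.2603, 0.3873]
orientation: [0.437, -0.556, 0.556, -0.437]
ft_force: [0.8, -0.3, 0.3]
grip_width: 0.25
```

Run:
```python
from h import *
s=arm.observe();print(s["t"],s["tool_pos"],s["grip_width"])
m=shot("wrist","w5");shot("side","s5",(200,190,380,370),3)
th=np.radians(-13.6);x=np.array([np.cos(th),np.sin(th)]);y=np.array([-x[1],x[0]]);c=np.array([.517,.219])
P=lambda a,b:c+a*x+b*y
sm=arm.camera_model("side")
for A in (1.9,2.1,2.3,2.5):
    q=P(-.0625-.062*-np.cos(A),-.05) if 0 else P(-.0625+.062*np.cos(A),-.05)
    print("hasp tip",A,q,(proj(sm,(*q,.0845+.062*np.sin(A)))-[200,190])*3)
print("hasp hinge",(proj(sm,(*P(-.0625,-.05),.0845))-[200,190])*3)
for a in (1.7,1.8,1.9,2.0,2.1):
    q=P(.0625-.125*np.cos(a)+.012*np.sin(a),0);print("lid",a,(proj(sm,(*q,.07+.125*np.sin(a)+.012*np.cos(a)))-[200,190])*3,q)
```

```text
16.65 [0.52531985 0.26026092 0.3873305 ] 0.24954263506404098
hasp tip 1.9 [0.42501339 0.18981151] [427.4584773  248.46753468]
hasp tip 2.1 [0.41407251 0.19245839] [441.5408948  259.95484959]
hasp tip 2.3 [0.40434448 0.19481184] [453.84353573 272.26325656]
hasp tip 2.5 [0.39621715 0.19677805] [463.79549294 284.80469249]
hasp hinge [400.1612313  279.80038854]
lid 1.7 [172.75088653 149.24862222] [0.60496785 0.19771834]
lid 1.8 [159.47439522 144.93112873] [0.61671001 0.19487761]
lid 1.9 [147.12964679 141.97905192] [0.62806287 0.19213106]
lid 2.0 [135.84345451 140.38963269] [0.63891299 0.18950614]
lid 2.1 [125.71971737 140.13979322] [0.64915197 0.18702907]
```

View pics/s5.png

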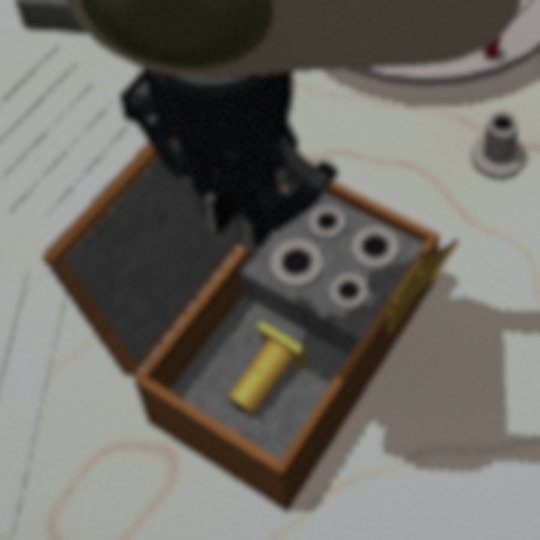

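View pics/w5.png

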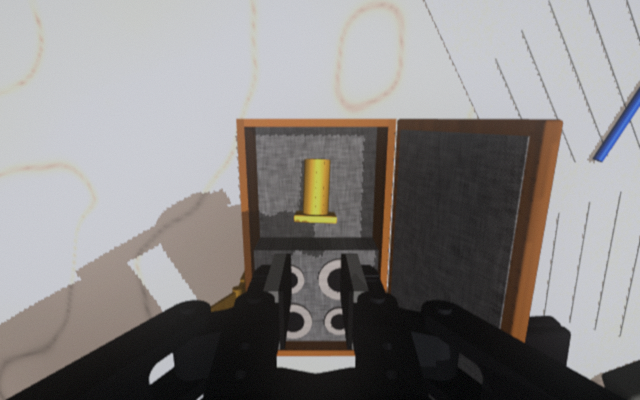

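Both views show the bushing lying in the pocket (w5 at (316,190)) with nothing else disturbed. Next I'll fit the lid and hasp angles.

```bash
cat >> h.py <<'E'
TH=np.radians(-13.6);CX=np.array([np.cos(TH),np.sin(TH)]);CY=np.array([-CX[1],CX[0]]);CC=np.array([.517,.219])
P=lambda a,b,z:np.append(CC+a*CX+b*CY,z)
lid=lambda al,s,b,o=.012:P(.0625-s*np.cos(al)+o*np.sin(al),b,.07+s*np.sin(al)+o*np.cos(al))
E
python3 - <<'E'
from h import *
np.set_printoptions(precision=1,suppress=True)
sm=arm.camera_model("side");tm=arm.camera_model("top");wm=arm.camera_model("wrist")
for a in (1.7,1.8,1.9,2.0,2.1): print(a,(proj(sm,lid(a,.125,.1075))-[200,190])*3,"vs 47,257;",proj(wm,lid(a,.125,.1075)),"vs 561,121;",(proj(tm,lid(a,.125,.1075))-[140,100])*4,(proj(tm,lid(a,.125,-.1075))-[140,100])*4,"vs 25,77 485,180")
for A in (1.8,2,2.2,2.4,2.6): print(A,proj(tm,P(-.0645+.062*np.cos(A),-.05,.0845+.062*np.sin(A))),"vs 210.4,250.7",(proj(sm,P(-.0645+.062*np.cos(A),-.068,.0845+.062*np.sin(A)))-[200,190])*3,"vs 457,241")
print(proj(tm,P(-.0625,-.05,.0845)),"hinge vs 221 236", (proj(sm,P(-.0645,-.068,.0845))-[200,190])*3)
E
```

```text
1.7 [ 65.6 267.1] vs 47,257; [510.1 121. ] vs 561,121; [ -1.3 117.4] [468.7 227.1] vs 25,77 485,180
1.8 [ 52.2 261.3] vs 47,257; [531.9 120.9] vs 561,121; [ 9.6 93.7] [476.4 202.6] vs 25,77 485,180
1.9 [ 39.9 256.8] vs 47,257; [550.3 120.8] vs 561,121; [21.3 72. ] [484.2 179.9] vs 25,77 485,180
2.0 [ 28.9 253.8] vs 47,257; [565.1 120.8] vs 561,121; [33.7 52.4] [492.  159.3] vs 25,77 485,180
2.1 [ 19.1 252.1] vs 47,257; [576.3 120.7] vs 561,121; [46.6 35.3] [499.7 140.9] vs 25,77 485,180
1.8 [209.5 241.5] vs 210.4,250.7 [435.2 225.4] vs 457,241
2 [208.6 247.6] vs 210.4,250.7 [449.8 236.1] vs 457,241
2.2 [208.1 252.9] vs 210.4,250.7 [462.9 248. ] vs 457,241
2.4 [208.2 257.3] vs 210.4,250.7 [473.9 260.4] vs 457,241
2.6 [208.7 260.7] vs 210.4,250.7 [482.3 272.8] vs 457,241
[220.2 232.6] hinge vs 221 236 [414.7 262.7]
```

Run:
```python
from h import *
p=P(.16,.01,0)
rows([(0,p[0],p[1],.388,-13.6),(0,p[0],p[1],.32,-13.6)])
print()
def w(al,s=.09):
    q=P(.0625-s*np.cos(al)+.012*np.sin(al)+.015,.01,.07+s*np.sin(al)+.012*np.cos(al)); return (0,q[0],q[1],q[2]+.1734,-13.6)
al=np.linspace(1.9,0,19)
W=[w(a) for a in al]
rows(W[:10],start=(p[0],p[1],.32,-13.6));print();rows(W[10:]+[(0,*W[-1][1:3],W[-1][3]-.002,-13.6)],start=W[9][1:])
```

```text
0 , 0.032, 0.005, 0.161 , -0.6, -0.0, -0.3 ,
0 , 0.033, 0.073, 0.161 , -0.6, -0.0, -0.3 ,

0 , 0.000, -0.005, -0.042 , 0.0, 0.0, 0.0 ,
0 , 0.000, -0.008, -0.051 , 0.0, 0.0, 0.0 ,
0 , 0.000, -0.011, -0.060 , 0.0, 0.0, 0.0 ,
0 , 0.000, -0.013, -0.069 , 0.0, 0.0, 0.0 ,
0 , 0.000, -0.014, -0.079 , 0.0, 0.0, 0.0 ,
0 , 0.000, -0.014, -0.088 , 0.0, 0.0, 0.0 ,
0 , 0.000, -0.013, -0.098 , 0.0, 0.0, 0.0 ,
0 , 0.000, -0.011, -0.107 , 0.0, 0.0, 0.0 ,
0 , 0.000, -0.008, -0.116 , 0.0, 0.0, 0.0 ,
0 , 0.000, -0.004, -0.125 , 0.0, 0.0, 0.0 ,

0 , -0.000, 0.005, -0.008 , 0.0, 0.0, 0.0 ,
0 , -0.000, 0.011, -0.016 , 0.0, 0.0, 0.0 ,
0 , 0.000, 0.017, -0.023 , 0.0, 0.0, 0.0 ,
0 , -0.000, 0.024, -0.029 , 0.0, 0.0, 0.0 ,
0 , -0.000, 0.032, -0.035 , 0.0, 0.0, 0.0 ,
0 , -0.000, 0.041, -0.039 , 0.0, 0.0, 0.0 ,
0 , -0.000, 0.050, -0.043 , 0.0, 0.0, 0.0 ,
0 , -0.000, 0.059, -0.046 , 0.0, 0.0, 0.0 ,
0 , -0.000, 0.068, -0.047 , 0.0, 0.0, 0.0 ,
0 , -0.000, 0.070, -0.047 , 0.0, 0.0, 0.0 ,
```

>>> {"fn": "carry_out", "kwargs": {"series": [0,0.01,-0.01,0.04,0,0,0,0,0.022,-0.01,0.085,0,0,0,0,0.03,-0.01,0.13,0,0,0,0,0.033,-0.01,0.161,0,0,0,0,0.033,0.01,0.161,0,0,0,0,0.033,0.04,0.161,0,0,0,0,0.033,0.065,0.161,0,0,0,0,0.033,0.073,0.161,0,0,0,0,0.033,0.073,0.161,0,0,0,0,0.033,0.073,0.161,0,0,0]}}

```text
t: 18.0
tool_pos: [0.6745, 0.1904, 0.3133]
orientation: [0.437, -0.555, 0.556, -0.438]
ft_force: [0.1, 0.1, 0.4]
grip_width: -0.002
```

>>> {"fn": "carry_out", "kwargs": {"series": [0,0,0,-0.02,0,0,0,0,0,-0.003,-0.038,0,0,0,0,0,-0.007,-0.05,0,0,0,0,0,-0.01,-0.06,0,0,0,0,0,-0.012,-0.072,0,0,0,0,0,-0.014,-0.084,0,0,0,0,0,-0.013,-0.096,0,0,0,0,0,-0.011,-0.107,0,0,0,0,0,-0.008,-0.116,0,0,0,0,0,-0.004,-0.125,0,0,0]}}

```text
t: 19.25
tool_pos: [0.5524, 0.22, 0.3158]
orientation: [-0.437, 0.556, -0.556, 0.437]
ft_force: [0.1, 0.1, 1.6]
grip_width: -0.002
```

>>> {"fn": "carry_out", "kwargs": {"series": [0,0,0.002,-0.008,0,0,0,0,0,0.005,-0.016,0,0,0,0,0,0.01,-0.023,0,0,0,0,0,0.016,-0.029,0,0,0,0,0,0.024,-0.035,0,0,0,0,0,0.033,-0.039,0,0,0,0,0,0.042,-0.043,0,0,0,0,0,0.051,-0.046,0,0,0,0,0,0.058,-0.047,0,0,0,0,0,0.059,-0.047,0,0,0]}}

```text
t: 20.5
tool_pos: [0.5073, 0.2308, 0.2563]
orientation: [-0.437, 0.556, -0.556, 0.437]
ft_force: [-0.4, -0.3, -0.2]
grip_width: -0.005
```

>>> {"fn": "carry_out", "kwargs": {"series": [0,0,0.001,0,0,0,0,0,0,0.001,0,0,0,0,0,0,0.002,0,0,0,0,0,0,0.002,0,0,0,0,0,0,0.003,0,0,0,0,0,0,0.003,0,0,0,0,0,0,0.003,0,0,0,0,0,0,0.003,0,0,0,0,0,0,0.003,0,0,0,0,0,0,0.003,0,0,0]}}

```text
validation failed for argument at $.se...
```

>>> {"fn": "carry_out", "kwargs": {"series": [0,0,0.001,0,0,0,0,0,0,0.001,0,0,0,0,0,0,0.002,0,0,0,0,0,0,0.002,0,0,0,0,0,0,0.003,0,0,0,0,0,0,0.003,0,0,0,0,0,0,0.003,0,0,0,0,0,0,0.003,0,0,0,0,0,0,0.003,0,0,0,0,0,0,0.003,0,0,0,0]}}

```text
t: 21.75
tool_pos: [0.5072, 0.2309, 0.2553]
orientation: [0.437, -0.555, 0.556, -0.438]
ft_force: [-3.3, -1.3, 12.8]
grip_width: 0.006
```

Run:
```python
from h import *
p=P(-.15,-.05,0);T=.1734
rows([(0,p[0],p[1],.37,-13.6),(0,p[0],p[1],.288,-13.6)]);print()
def w(X,z): q=P(X,-.05,z+T); return (0,*q,-13.6)
L=[w(-.135,.115),w(-.122,.115),w(-.112,.115),w(-.102,.118),w(-.092,.122)]
def h(A,s=.055): return w(-.0645+s*np.cos(A)-.015-.0015*np.sin(A),.0845+s*np.sin(A)+.0015*np.cos(A))
L+=[h(a) for a in np.radians([95,85,75,65,55])]
rows(L,start=(p[0],p[1],.288,-13.6));print()
M=[h(a) for a in np.radians([47,39,31,24,20])]+[w(-.03,.125),w(-.015,.13),w(-.007,.13),w(-.007,.12),w(-.007,.11)]
rows(M,start=L[-1][1:])
print(M[-1])
```

```text
0 , 0.059, -0.115, -0.138 , -0.1, -0.0, -0.0 ,
0 , 0.059, -0.033, -0.138 , -0.1, -0.0, -0.0 ,

0 , 0.000, -0.000, 0.015 , 0.0, 0.0, 0.0 ,
0 , 0.000, -0.000, 0.028 , 0.0, 0.0, 0.0 ,
0 , 0.000, -0.000, 0.038 , 0.0, 0.0, 0.0 ,
0 , 0.000, -0.003, 0.048 , 0.0, 0.0, 0.0 ,
0 , 0.000, -0.007, 0.058 , 0.0, 0.0, 0.0 ,
0 , 0.000, -0.025, 0.064 , 0.0, 0.0, 0.0 ,
0 , 0.000, -0.025, 0.074 , 0.0, 0.0, 0.0 ,
0 , 0.000, -0.023, 0.083 , 0.0, 0.0, 0.0 ,
0 , 0.000, -0.020, 0.092 , 0.0, 0.0, 0.0 ,
0 , 0.000, -0.016, 0.101 , 0.0, 0.0, 0.0 ,

0 , 0.000, 0.005, 0.006 , 0.0, 0.0, 0.0 ,
0 , -0.000, 0.010, 0.011 , 0.0, 0.0, 0.0 ,
0 , 0.000, 0.016, 0.016 , 0.0, 0.0, 0.0 ,
0 , -0.000, 0.022, 0.019 , 0.0, 0.0, 0.0 ,
0 , -0.000, 0.026, 0.021 , 0.0, 0.0, 0.0 ,
0 , -0.000, 0.005, 0.019 , 0.0, 0.0, 0.0 ,
0 , -0.000, 0.000, 0.034 , 0.0, 0.0, 0.0 ,
0 , 0.000, 0.000, 0.042 , 0.0, 0.0, 0.0 ,
0 , 0.000, 0.010, 0.042 , 0.0, 0.0, 0.0 ,
0 , 0.000, 0.020, 0.042 , 0.0, 0.0, 0.0 ,
(0, np.float64(0.49843916734082067), np.float64(0.1720479447627908), np.float64(0.2834), -13.6)
```

>>> {"fn": "carry_out", "kwargs": {"series": [0,0,-0.04,0,0,0,0,0,0,-0.1,0,0,0,0,0,0.02,-0.115,-0.05,0,0,0,0,0.045,-0.115,-0.105,0,0,0,0,0.059,-0.115,-0.138,0,0,0,0,0.059,-0.115,-0.138,0,0,0,0,0.059,-0.08,-0.138,0,0,0,0,0.059,-0.05,-0.138,0,0,0,0,0.059,-0.034,-0.138,0,0,0,0,0.059,-0.034,-0.138,0,0,0]}}

```text
t: 23.0
tool_pos: [0.3601, 0.2061, 0.2871]
orientation: [-0.438, 0.556, -0.556, 0.436]
ft_force: [0.1, 0.2, 0.9]
grip_width: 0.002
```

Run:
```python
from h import *
s=arm.observe();print(s["t"],s["tool_pos"],"target",P(-.15,-.05,.288))
shot("top","t6",(140,80,440,280),2.6)
```

```text
23.0 [0.36008078 0.20609951 0.28713309] target [0.35944874 0.20567327 0.288     ]
```

View pics/t6.png

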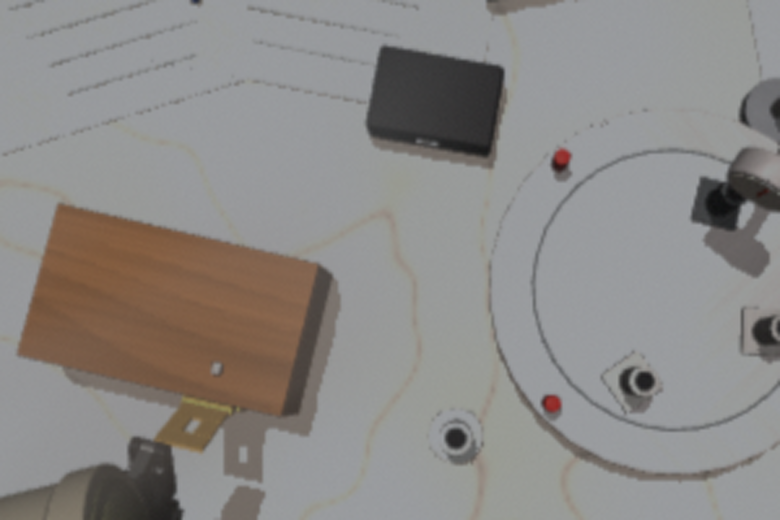

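The lid is shut. The catch stud is at (217,369), the hasp tip spans (155,440) to (207,450), and the fingers are in front at about (150,455). A quick lateral alignment check follows.

Run:
```python
from h import *
m=arm.camera_model("top")
f=lambda X:(proj(m,X)-[140,80])*2.6
print("tip",f(P(-.15,-.05,.114)),f(P(-.135,-.05,.16)),"hasptip",f(P(-.096,-.05,.138)),"catch pred",f(P(-.0365,-.05,.09)))
for n,u in dict(catch=((217,369),.09),tipmid=((181,445),.138),hinge=((208,404),.0845)).items():
    X=ray(m,140+u[0][0]/2.6,80+u[0][1]/2.6,u[1])[:2]-CC; print(n,X@CX,X@CY)
```

```text
tip [168.73967583 512.12277169] [154.11799418 499.98581587] hasptip [177.51478843 443.11620469] catch pred [214.90367802 364.30489883]
catch -0.03967622310087855 -0.05249712052222409
tipmid -0.09674315651331614 -0.05279223845327777
hinge -0.06806351018909343 -0.051075599528540266
```

>>> {"fn": "carry_out", "kwargs": {"series": [0,0,0,0.015,0,0,0,0,0,0,0.028,0,0,0,0,0,0,0.038,0,0,0,0,0,-0.003,0.048,0,0,0,0,0,-0.007,0.057,0,0,0,0,0,-0.014,0.064,0,0,0,0,0,-0.017,0.074,0,0,0,0,0,-0.016,0.083,0,0,0,0,0,-0.014,0.092,0,0,0,0,0,-0.011,0.101,0,0,0]}}

```text
t: 24.3
tool_pos: [0.4579, 0.1821, 0.2986]
orientation: [-0.437, 0.556, -0.556, 0.437]
ft_force: [-0.7, 0.3, 0.6]
grip_width: 0.002
```

>>> {"fn": "carry_out", "kwargs": {"series": [0,0,0.003,0.006,0,0,0,0,0,0.007,0.012,0,0,0,0,0,0.013,0.018,0,0,0,0,0,0.018,0.022,0,0,0,0,0,0.022,0.025,0,0,0,0,0,0.005,0.025,0,0,0,0,0,0,0.034,0,0,0,0,0,0,0.042,0,0,0,0,0,0.01,0.042,0,0,0,0,0,0.02,0.042,0,0,0]}}

```text
t: 25.55
tool_pos: [0.498, 0.1723, 0.2776]
orientation: [-0.438, 0.556, -0.556, 0.437]
ft_force: [0.8, -0.5, 1.2]
grip_width: -0.003
```

>>> {"fn": "carry_out", "kwargs": {"series": [0,0,0.003,0,0,0,0,0,0,0.006,0,0,0,0,0,0,0.009,0,0,0,0,0,0,0.012,0,0,0,0,0,0,0.015,0,0,0,0,0,0,0.017,0,0,0,0,0,0,0.019,0,0,0,0,0,0,0.02,0,0,0,0,0,0,0.021,0,0,0,0,0,0,0.021,0,0,0,0]}}

```text
t: 26.8
tool_pos: [0.4981, 0.1724, 0.259]
orientation: [0.437, -0.556, 0.556, -0.437]
ft_force: [-3.1, -1.0, 10.0]
grip_width: -0.004
```

Contact at tip z = 85.6 mm, matching a flat leaf. I'll retract and check.

>>> {"fn": "carry_out", "kwargs": {"series": [0,0,-0.02,0,0,0,0,0,0,-0.06,0,0,0,0,0,0,-0.11,0,0,0,0,0,-0.03,-0.14,-0.04,0,0,0,0,-0.08,-0.14,-0.08,0,0,0,0,-0.13,-0.14,-0.12,0,0,0,0,-0.17,-0.14,-0.16,0,0,0,0,-0.2,-0.14,-0.18,0,0,0,0,-0.2,-0.14,-0.18,0,0,0,0,-0.2,-0.14,-0.18,0,0,0]}}

```text
t: 28.05
tool_pos: [0.3706, 0.4087, 0.3978]
orientation: [0.437, -0.556, 0.556, -0.437]
ft_force: [0.9, -0.8, 0.3]
grip_width: 0.005
```

Run:
```python
from h import *
s=arm.observe();print(s["t"],s["tool_pos"],s["ft_force"])
m=shot("top","t7",(140,75,490,275),2.2);shot("side","s7",(210,100,410,360),2)
a=cv2.imread("pics/t7.png");b=cv2.imread("pics/s7.png")[200:,:]
c=np.zeros((600,800,3),np.uint8)
t=cv2.imread("pics/t7.png");c[:440,:770]=t
w=cv2.resize(t[200:420,:330],None,fx=1,fy=1)
sc=cv2.resize(cv2.imread("pics/s7.png"),(400,520))
c[440:600,0:400]=sc[300:460]; c[440:600,400:800]=sc[60:220]
cv2.imwrite("pics/c7.png",c)
a=cv2.imread("pics/t6.png");d=lambda i:arm.snapshot("top")
x=arm.snapshot("top").astype(int);[arm.snapshot("side") for _ in range(5)];y=arm.snapshot("top").astype(int)
print("platter motion diff",np.abs(x-y)[110:265,325:475].max())
```

```text
28.05 [0.37060089 0.40866799 0.39779209] [ 0.90055556 -0.83057196  0.2777618 ]
platter motion diff 7
```

View pics/c7.png

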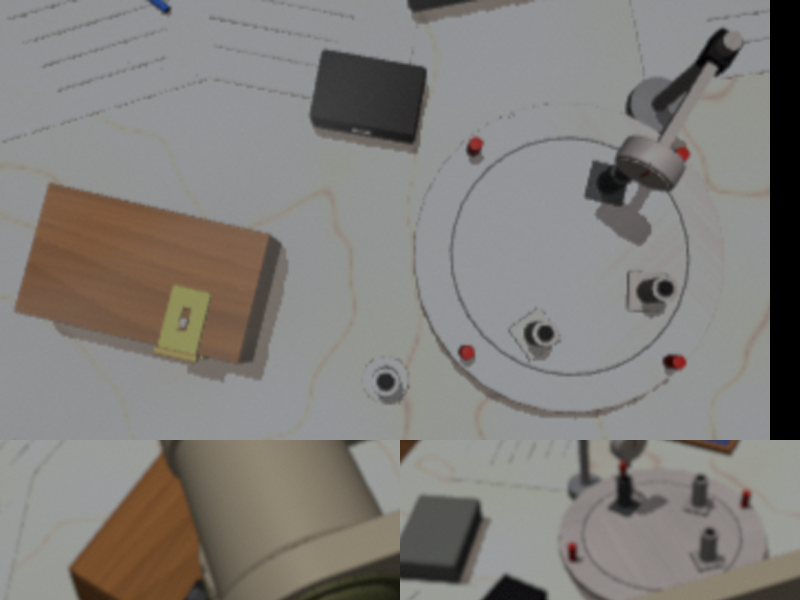

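The hasp lies flat with the stud in its slot at (184,320). The lid is shut, the three bushings are standing, the platter is still, and the master and black case are unmoved.

```bash
python3 -c "
from cell import arm
print(arm.hand_in())"
```

```text
the job is handed in; nothing more can be done
None
```

The job is done and handed in at about 28 s of the 72 s allowed.

**What I did**
- Turned the platter about 100° anticlockwise, with the fingers loosely around a knob, to bring the brass bushing out from under the dial.
- Gripped the bushing, laid it on the pocket floor until it touched (about 17 N), and let go.
- Shut the lid, then swung the hasp down over the catch.

**Last checks**
- **Bushing:** the pictures taken before the lid was shut show it lying in the pocket.
- **Lid:** it is shut. The fingertips met it at 82 mm with about 13 N, and the picture agrees.
- **Hasp:** it is flat, with the stud showing in the slot. The fingertips met the leaf at about 86 mm with 10 N.
- **Turntable:** the three other bushings are standing, and two pictures 0.3 s apart show no movement beyond image noise.
- **Other items:** the master, black case and indicator look undisturbed.

**Disagreement:** positions from the top camera were 2–3 mm off those from the wrist camera. I corrected for this, and no check failed.

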